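# Load the wide template plate into the sloped stand

## Robot

A 7-joint arm with a two-finger parallel gripper is mounted at the origin on the work surface. World frame = base frame: x ahead of the robot, y to its left, z up, the work surface at z = 0. Lengths are in m, angles in rad, forces in N, time in s.
With the tool pointing down it reaches from about 0.35 to 0.9 m from the base axis. Payload 8.1 kg.
Tool frame: the origin (TCP) lies between the finger pads; the fingertips stand ahead of it and the grasp point (between the pads) lies 11 mm behind it (tip_extent is the z of the fingertips in the tool frame, in m); z points along the fingers, y is the line along which they close (so a half turn about z gives the same grasp; the last joint's range is limited). The gripper opens to 85 mm and grips with 20 to 120 N. Pads are 22 mm wide; open, the fingers measure 114 mm over their backs; the gripper's body (76 mm by 85 mm) begins 54 mm behind the grasp point. The pads swing forward as they close: fully open they stand 13 mm farther back than shut.
Start: joints at [-0.103, 0.434, 0.025, 1.573, -0.012, 1.134, -0.075], TCP at [0.625, -0, 0.239] pointing down, gripper open.
Joint ranges: [-2.62, 2.62], [-0.44, 2.09], [-1.27, 1.32], [0.08, 2.57], [-1.32, 4.46], [0.12, 2], [-2.74, 2.74]. Speed limits (rad/s): [2.22, 2.22, 3.01, 3.01, 3.14, 3.14, 3.14].

## Interface

Orientations are given as a unit quaternion [x, y, z, w].
In Python, from rig import observe, snapshot, calibration, finish_job, tip_extent gives the robot as it stands.
- The arm moves only by the tool send_rows, never from a script. Its argument "plan" is a list of rows, each a list of 3 entries, a list of its own where there are three numbers: the finger opening in mm, from 0 to 85.4, then the shift along the tool's x, y, z in mm, then the turn, a rotation vector about the tool's x, y, z in rad. In form: [[grip, [x, y, z], [wx, wy, wz]], ...]. A call has 1 to 20 rows; each row shifts and turns the commanded pose from where the row before left it, along the tool's axes as they then stand; what a row does not reach is not made up. A row lasts 1/10 s, in which the tool goes at most 50 mm and 8.59 degrees, less where a joint would pass 70% of its speed; a pose out of reach is approached as far as the arm can. A call is refused whole if a number of a shift passes 50 or a number of a turn 0.15, either way. A call with a gripper value outside its range is refused whole. The fingers move at their own pace and stop on an object; "force" is the grip in N (left out, the last holds). Time passes only in rows, so rows that do not move let the fingers close. It gives the time, the measured TCP pose, the force, the opening and the grip force at its end, in the units of the state.
- observe(): the state, without advancing time (a new reading comes with each control period).
- snapshot(name): name is "scene" or "side" or "wrist"; returns the picture (420x560x3 uint8, red, green, blue); there is no depth.
- calibration(name): a dict with "fx", "fy", "cx", "cy" (pixels), "origin" and "rotation" of the camera in the world. Camera axes: x right, y down, z forward; pixel columns grow to the right and rows downward; lengths in m; the calibration is good to about 2 mm. A picture is of the moment at which its call begins: read the wrist's pose just before it. calibration takes no time and is no camera call; for the wrist camera it gives the pose at the moment of the call.
- finish_job(): hands the job in; it is judged then, once.
The state is a dict: "t": time; "qpos": joint angles; "qvel": joint speeds; "tau": joint torques, N m; "tool_pos": TCP position; "eef_rot": TCP orientation; "contact_force": force on the tool from outside, world axes, zero at the start; "torque": the same for the moment, N m; "opening": opening from 0.0 (shut) to 1.0 (fully open); "finger_force": force on a finger pad.
Only numpy, scipy, OpenCV 4.12 (cv2) and the standard library are available. Lean on these libraries where they do the work, as an engineer would, in place of code of your own. Each camera call takes 0.05 s, during which the arm holds its last target. There are 200 camera calls.

## Task

Grip the widest of the three template plates by the strip along its top edge and draw it straight up out of its slot in the wooden rack. Tilt it and lay it flat and square in the pocket of the sloped steel stand, between the side rims and with its lower edge fully home on the ledge, grip strip at the top, then let go. Leave the two narrower plates standing in the rack where they are.

Things in the scene. Friction and masses are not known exactly. Their poses are not given: they have to be found in the camera images.
- plate_wide: The widest template plate: aluminium sheet 90 mm wide, 120 mm tall, 4 mm thick, the top 20 mm thickened to a 10 mm grip strip. Origin: middle of its lower edge, mid-thickness. x = through its thickness, y = along its width, z = towards the grip strip. Front and back are alike. It starts upright in one of the three rack slots.
- plate_mid: A narrower template plate: aluminium sheet 66 mm wide, 120 mm tall, 4 mm thick, the top 20 mm thickened to a 10 mm grip strip. Origin: middle of its lower edge, mid-thickness. x = through its thickness, y = along its width, z = towards the grip strip. Front and back are alike. Stands in another slot; stays there.
- plate_narrow: The narrowest template plate: aluminium sheet 52 mm wide, 120 mm tall, 4 mm thick, the top 20 mm thickened to a 10 mm grip strip. Origin: middle of its lower edge, mid-thickness. x = through its thickness, y = along its width, z = towards the grip strip. Front and back are alike. Stands in the third slot; stays there.
- rack: Wooden slotted block fixed to the bench, 144 x 124 mm, 60 mm high. Three slots open at the top, 6 mm wide, 48 mm deep (slot floor 12 mm above the bench), run along its y at x = -44, 0 and +44 mm; plates stand 72 mm proud of it. Origin: centre of its underside, z up.
- pocket: Pocket on the stand's bed, leaning back 35 degrees from vertical and looking roughly to the right (-y). Origin: mid-bottom, where bed face meets ledge, 34 mm above the bench. x = out of the face (up and to the right), y = across, z = up the slope. Ledge top at z = 0, 8 mm deep; side rims at y = -48 and +48 mm, 6 mm high, to z = 80 mm. Seated plate: origin at x = 2, y = 0, z = 0 mm, axes parallel.
- stand: Sloped steel stand fixed to the bench: base 130 x 140 mm, 12 mm thick, carrying the bed with the pocket. The bed is 116 mm wide, 10 mm thick and ends 80 mm up the slope, open at the top, so a seated 120 mm plate overhangs it by 40 mm and fingers have room on both faces of the grip strip. Origin: centre of the base's underside, z up.
Not all that is in view belongs to the job. What is shaped like the plate_wide but red or turquoise is not meant.

How it is judged:
On the way:
1. the wide plate is drawn up until its lower edge is clear above the rack (z of plate_wide in the frame of rack above 0.062 m), for 0.1 s.
At the end, for the whole second after the job is handed in: The wide plate lies released and at rest in the stand's pocket, grip strip up: flat on the bed and square (within 0.05 rad both ways), lower edge home on the ledge (within 4 mm), between the rims (within 5 mm of the middle). The two narrower plates still stand upright down in their rack slots (x of plate_wide in the frame of pocket between -0.002 and 0.005 m and y of plate_wide in the frame of pocket between -0.005 and 0.005 m and z of plate_wide in the frame of pocket between -0.004 and 0.004 m and angle between the x axis of plate_wide and the x axis of pocket, either way round below 0.05 rad and angle between the z axis of plate_wide and the z axis of pocket, either way round below 0.05 rad and linear speed of plate_wide below 0.01 m/s and angular speed of plate_wide below 0.1 rad/s and z of each of plate_mid, plate_narrow in the frame of rack below 0.02 m and angle between each of plate_mid, plate_narrow's own z axis and vertical below 0.12 rad and horizontal distance between each of plate_mid, plate_narrow and rack below 0.075 m); the robot touches nothing.
It fails at once if the middle-width plate is pulled up or pushed more than 30 mm from its place (distance of plate_mid from where it was at the start of the episode above 0.03 m).
It fails at once if the narrowest plate is pulled up or pushed more than 30 mm from its place (distance of plate_narrow from where it was at the start of the episode above 0.03 m).
It also fails if it takes over 45 s, if anything falls off the work surface, if the arm or the gripper's body presses on something with over 40 N, if the wrist force passes 120 N, or if a joint passes its speed limit or range.

## Working session

There is one attempt and no reset: what is moved stays moved. The work goes in short steps, Python scripts to look and compute and a tool call to move; the robot and the scene stay as the last step left them, time stands still between calls to the robot, and variables do not carry over. Pictures are saved under pics/ and viewed, at most 10 in all, crops included, and the job is handed in when it is done.

Besides the shell and the picture viewer there is one more tool, called after ">>>" by a JSON object that holds its "api" and its "payload", one argument or row to a line. send_rows: Moves the arm, as the interface text tells. Its arguments: {"type":"object","properties":{"plan":{"type":"array","items":{"type":"array"}},"force":{"type":"number"}},"required":["plan"]}

```bash
mkdir -p pics; python3 - <<'E'
from rig import *
import cv2,numpy as np
print(observe(),tip_extent)
for n in ("scene","side"):
    cv2.imwrite(f"pics/{n}0.png",snapshot(n)[:,:,::-1]); c=calibration(n); print(n,c)
E
```

```text
{'t': 0.0, 'qpos': array([-0.10259198,  0.43521679,  0.02495343,  1.574132  , -0.01162365,
        1.1339649 , -0.07510858]), 'qvel': array([-0.00084792, -0.0002649 ,  0.00162601, -0.00093312,  0.00123828,
        0.00095084, -0.0015546 ]), 'tau': array([ 8.97134169e-05, -6.70461059e+01,  1.02531374e+00, -3.16203833e+01,
        1.55155628e-02,  1.25530543e-02, -1.11555586e-06]), 'tool_pos': array([ 6.24498968e-01, -4.25366349e-05,  2.38516056e-01]), 'eef_rot': array([ 7.07134516e-01,  7.07078606e-01, -5.95914909e-04, -5.15645692e-04]), 'contact_force': array([-0.16497289,  0.34272533,  0.65952757]), 'torque': array([ 0.01051468, -0.0254489 ,  0.01998411]), 'finger_force': 0.0, 'opening': 0.9981588412501399} 0.008
scene {'fx': 415.7951225437016, 'fy': 415.7951225437016, 'cx': 277.42443352151537, 'cy': 210.66943259010313, 'origin': array([0.81454062, 0.34194747, 0.83787061]), 'rotation': array([ 0.30857088,  0.91047169, -0.26328877, -0.08064951])}
side {'fx': 529.7534121915888, 'fy': 529.7534121915888, 'cx': 280.58250608915216, 'cy': 212.94901946887, 'origin': array([ 0.30695554, -0.88354962,  0.76110574]), 'rotation': array([ 0.89674919, -0.09742615,  0.05895023, -0.4276376 ])}
```

View pics/scene0.png

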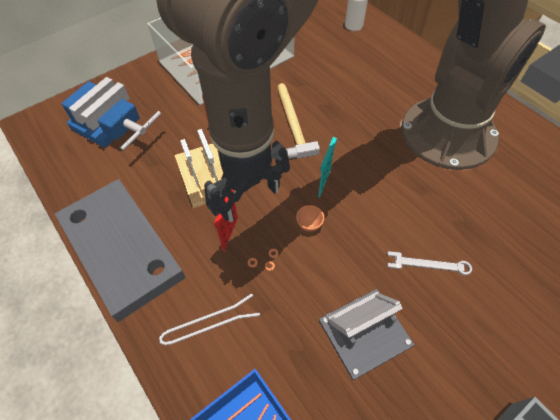

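View pics/side0.png

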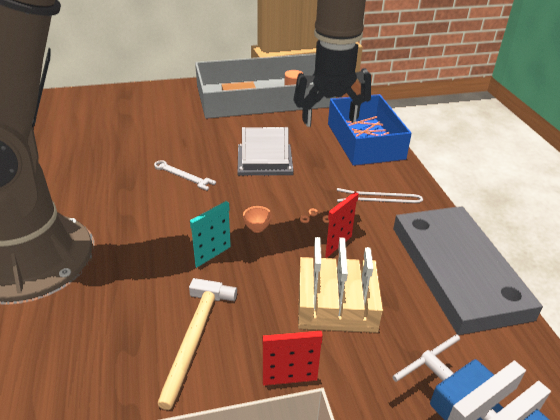

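Side view: the rack is at about (340,295) with three bare metal plates at x≈317, 342 and 368. The stand is at (265,150). The red plates (292,360) and (341,225) and the turquoise plate (211,235) stand loose on the bench and are decoys. Next I enlarge the rack and stand.

```bash
python3 - <<'E'
import cv2,numpy as np
s=cv2.imread("pics/side0.png");c=cv2.imread("pics/scene0.png")
def crop(im,x0,y0,w,h,k):
    o=cv2.resize(im[y0:y0+h,x0:x0+w],None,fx=k,fy=k,interpolation=cv2.INTER_CUBIC)
    for x in range(x0-x0%-10 if 0 else (x0+9)//10*10,x0+w,10): cv2.line(o,((x-x0)*k,0),((x-x0)*k,8 if x%50 else 20),(0,255,0),1)
    for y in range((y0+9)//10*10,y0+h,10): cv2.line(o,(0,(y-y0)*k),(8 if y%50 else 20,(y-y0)*k),(0,255,0),1)
    return o
cv2.imwrite("pics/c1.png",crop(s,290,230,100,105,5))
a=crop(s,230,115,70,64,5); b=crop(c,310,280,110,100,5)
h=max(a.shape[0],b.shape[0]);P=lambda i:cv2.copyMakeBorder(i,0,h-i.shape[0],0,0,0)
cv2.imwrite("pics/c2.png",cv2.resize(np.hstack([P(a)[:, :],P(b)[:,:]]),None,fx=.88,fy=.88))
E
```

```text
(no output)
```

View pics/c1.png

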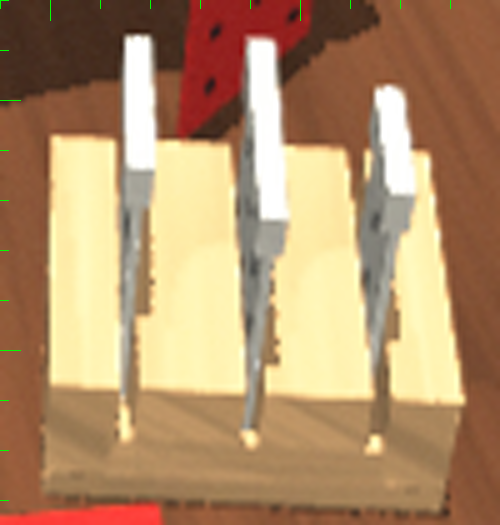

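View pics/c2.png

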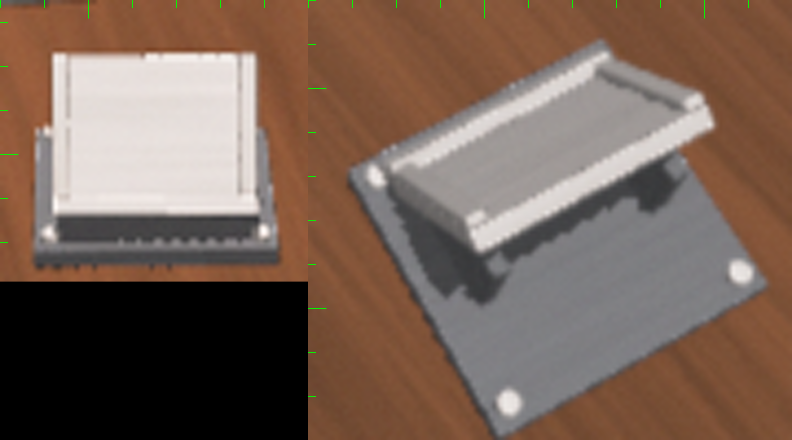

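In the rack crop the middle plate's strip, (343,238)–(345,274), is clearly the longest at about 36 px. The left one is about 26 px and the right one about 22 px. The middle plate therefore matches the 90 mm one, and I check that numerically along with the rack and pocket fits.

```bash
cat > h.py <<'E'
import numpy as np,cv2
from scipy.spatial.transform import Rotation as R
from scipy.optimize import least_squares
from rig import *
def proj(c,P):
    p=R.from_quat(c["rotation"]).inv().apply(np.atleast_2d(P)-c["origin"])
    return np.c_[c["fx"]*p[:,0]/p[:,2]+c["cx"],c["fy"]*p[:,1]/p[:,2]+c["cy"]]
def ray(c,uv,z):
    uv=np.atleast_2d(uv); d=R.from_quat(c["rotation"]).apply(np.c_[(uv[:,0]-c["cx"])/c["fx"],(uv[:,1]-c["cy"])/c["fy"],np.ones(len(uv))])
    return c["origin"]+d*((z-c["origin"][2])/d[:,2])[:,None]
def rackT(p,L): return R.from_euler("z",p[2]).apply(np.atleast_2d(L))+[p[0],p[1],0]
T=np.radians(35)
M0=np.c_[[0,-np.cos(T),np.sin(T)],[1,0,0],[0,np.sin(T),np.cos(T)]]  # pocket axes at yaw 0
def pockR(yaw): return R.from_euler("z",yaw)*R.from_matrix(M0)
def pockT(p,L): return pockR(p[2]).apply(np.atleast_2d(L))+[p[0],p[1],.034]
E
cat > fit.py <<'E'
from h import *
S=calibration("side");C=calibration("scene")
px=lambda a,k,o:(np.array(a,float)+.5)/k-.5+o
top=px([[49,385],[462,402],[51,136],[428,152]],5,[290,230])
W=ray(S,top,.06); print("rack",W.round(4),[np.linalg.norm(W[i]-W[j]).round(4) for i,j in((0,1),(2,3),(0,2),(1,3))])
L=np.array([[-.072,-.062,.06],[.072,-.062,.06],[-.072,.062,.06],[.072,.062,.06]])
f=least_squares(lambda p:(proj(S,rackT(p,L))-top).ravel(),[.45,-.3,0]); rp=f.x; print(rp.round(4),f.fun.round(1))
for n,q in dict(l=[[125,36],[152,36],[128,168],[156,168]],m=[[246,38],[276,38],[258,218],[288,218]],r=[[375,88],[403,88],[386,192],[414,192]]).items():
    w=ray(S,px(q,5,[290,230]),.132); a,b=w[:2].mean(0),w[2:].mean(0)
    l=R.from_euler("z",-rp[2]).apply((a+b)/2-[rp[0],rp[1],0]); print(n,"width",np.linalg.norm(a-b).round(4),"thick",np.linalg.norm(w[0]-w[1]).round(4),"centre",((a+b)/2).round(4),"in rack",l.round(4))
s=px([[53,53],[256,53]],4.4,[230,115])
c=px([[170,252],[406,125]],4.4,[310,280])
A=np.array([[.003,-.058,.08],[.003,.058,.08]]);B=np.array([[-.01,.058,.08],[-.01,-.058,.08]])
res=lambda p:np.r_[(proj(S,pockT(p,A))-s).ravel(),(proj(C,pockT(p,B))-c).ravel()]
f=least_squares(res,[.4,.3,0]);pp=f.x;print("pocket",pp.round(4),f.fun.round(1))
def poly(im,c,P,col,k,o):
    q=(proj(c,P)-o+.5)*k; cv2.polylines(im,[np.round(q*8).astype(int)],True,col,1,cv2.LINE_AA,3)
outs=[]
for c,nm,o,w,k in((S,"side",(225,110),(80,75),5),(C,"scene",(310,275),(110,110),5)):
    im=cv2.imread(f"pics/{nm}0.png")[o[1]:o[1]+w[1],o[0]:o[0]+w[0]]; im=cv2.resize(im,None,fx=k,fy=k,interpolation=cv2.INTER_CUBIC)
    for x,col in((0,(0,0,255)),(-.01,(255,0,0))): poly(im,c,pockT(pp,[[x,-.058,0],[x,.058,0],[x,.058,.08],[x,-.058,.08]]),col,k,np.array(o))
    poly(im,c,pockT(pp,[[.006,-.048,0],[.006,.048,0],[.006,.048,.08],[.006,-.048,.08]]),(0,200,0),k,np.array(o))
    poly(im,c,pockT(pp,[[.008,-.058,0],[.008,.058,0]]),(200,0,200),k,np.array(o))
    outs.append(cv2.copyMakeBorder(im,0,550-im.shape[0],0,0,0))
cv2.imwrite("pics/ov.png",cv2.resize(np.hstack(outs),None,fx=.84,fy=.84))
E
python3 fit.py
```

```text
rack [[ 0.492  -0.2975  0.06  ]
 [ 0.63   -0.3344  0.06  ]
 [ 0.5242 -0.1769  0.06  ]
 [ 0.6633 -0.2147  0.06  ]] [np.float64(0.1428), np.float64(0.1442), np.float64(0.1248), np.float64(0.1243)]
[ 0.5774 -0.2559 -0.2645] [-0.3 -0.2  0.4 -0.  -0.   0.1 -0.1  0.1]
l width 0.0678 thick 0.0097 centre [ 0.5371 -0.2382  0.132 ] in rack [-0.0435  0.0065  0.132 ]
m width 0.0906 thick 0.0108 centre [ 0.5767 -0.2591  0.132 ] in rack [ 0.0002 -0.0032  0.132 ]
r width 0.0519 thick 0.0099 centre [ 0.6177 -0.2748  0.132 ] in rack [ 0.0439 -0.0077  0.132 ]
pocket [ 0.5366  0.2087 -0.1812] [-0.2  0.2  0.4  0.  -0.1  0.1  0.3 -0.1]
```

View pics/ov.png

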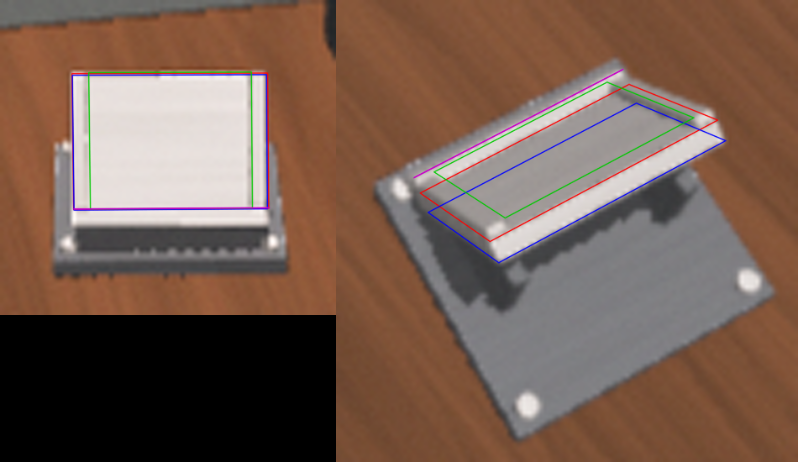

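The fits agree within 0.4 px. The middle plate is 90.6 mm wide, against 67.8 and 51.9 mm for the others, so it is the wide plate: bare metal, in the centre slot at (0.577, -0.259), top at z=0.132, yaw -0.26. The pocket is at (0.537, 0.209), yaw -0.18.

I move above the plate with the fingers part-closed, because the neighbours sit only 44 mm away.

>>> {"api": "send_rows", "payload": {
  "plan": [
    [32,[-16,-3,0],[0,0,0]],
    [32,[-32,-6,0],[0,0,0]],
    [32,[-32,-6,0],[0,0,0]],
    [32,[-32,-6,0],[0,0,0]],
    [32,[-32,-6,0],[0,0,0]],
    [32,[-32,-6,0],[0,0,0]],
    [32,[-32,-6,0],[0,0,0]],
    [32,[-32,-6,0],[0,0,0]],
    [32,[-19,-3,0],[0,0,0.0645]],
    [32,[0,0,0],[0,0,0.1]],
    [32,[0,0,0],[0,0,0.1]],
    [32,[0,0,0],[0,0,0]],
    [32,[0,0,0],[0,0,0]]
  ],
  "force": 60
}}

```text
t: 1.4
tool_pos: [0.5769, -0.2588, 0.2392]
eef_rot: [0.794, 0.608, -0.0, -0.0]
contact_force: [-0.1, 0.1, 0.5]
opening: 0.372
finger_force: 0.0
```

```bash
cat >> h.py <<'E'
def err(pos,Rm):
    "shift (mm, tool axes) and turn still to go to the wanted TCP pose"
    s=observe();q=R.from_quat(s["eef_rot"])
    print("t",round(s["t"],2),"pos",s["tool_pos"].round(4),"open mm",round(s["opening"]*85.4,1),"F",s["contact_force"].round(1),"ff",round(s["finger_force"],1))
    print(" shift",(q.inv().apply(np.array(pos)-s["tool_pos"])*1e3).round(1),"turn",(q.inv()*Rm).as_rotvec().round(4))
rp=[.5774,-.2559,-.2645];pp=[.5366,.2087,-.1812]
RG=R.from_euler("z",rp[2])*R.from_matrix(np.array([[0,1,0],[1,0,0],[0,0,-1.]]))
E
python3 - <<'E'
from h import *
err([.5767,-.2591,.111],RG)
cv2.imwrite("pics/w1.png",snapshot("wrist")[:,:,::-1]);c=calibration("wrist")
for y in(-.045,.045):
    for x in(-.005,.005):
        print(proj(c,np.r_[(R.from_euler("z",rp[2]).apply([x,y,0])+[.5767,-.2591,.132])]).round(0))
cv2.imwrite("pics/s1.png",cv2.resize(snapshot("side")[150:350,270:410,::-1],None,fx=3,fy=3))
a=cv2.imread("pics/w1.png");b=cv2.imread("pics/s1.png");b=cv2.resize(b,(294,420))
cv2.imwrite("pics/j1.png",cv2.resize(np.hstack([a,b]),None,fx=.93,fy=.93))
E
```

```text
t 1.4 pos [ 0.5769 -0.2588  0.2392] open mm 31.8 F [-0.1  0.1  0.5] ff 0.0
 shift [-3.000e-01 -1.000e-01  1.282e+02] turn [-0.0003 -0.      0.0017]
[[267. 260.]]
[[279. 260.]]
[[267. 158.]]
[[280. 158.]]
```

View pics/j1.png

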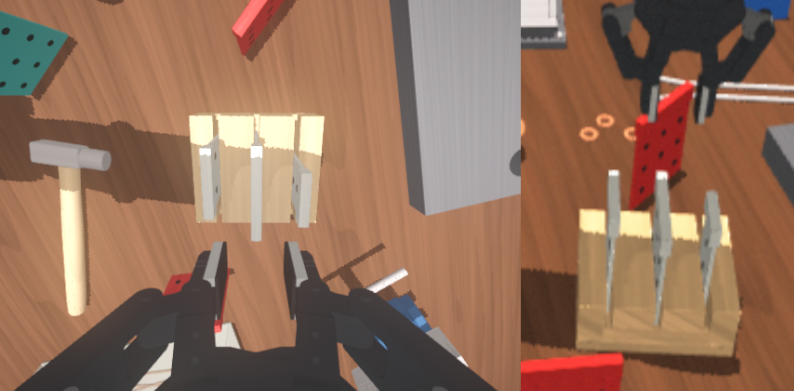

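The wrist view shows the wide strip from (276,156) to (276,258) px, within 2 px of the prediction. The neighbours are clear on either side, so I descend and grip.

>>> {"api": "send_rows", "payload": {
  "plan": [
    [32,[0.5,0.7,15],[0,0,0]],
    [32,[0,0,25],[0,0,0]],
    [32,[0,0,25],[0,0,0]],
    [32,[0,0,20],[0,0,0]],
    [32,[0,0,15],[0,0,0]],
    [32,[0,0,15],[0,0,0]],
    [32,[0,0,13],[0,0,0]],
    [32,[0,0,0],[0,0,0]],
    [32,[0,0,0],[0,0,0]],
    [2,[0,0,0],[0,0,0]],
    [2,[0,0,0],[0,0,0]],
    [2,[0,0,0],[0,0,0]],
    [2,[0,0,0],[0,0,0]],
    [2,[0,0,0],[0,0,0]],
    [2,[0,0,0],[0,0,0]],
    [2,[0,0,0],[0,0,0]]
  ],
  "force": 70
}}

```text
t: 3.1
tool_pos: [0.5785, -0.259, 0.1124]
eef_rot: [0.794, 0.608, 0.001, 0.001]
contact_force: [0.5, 0.1, 6.5]
opening: 0.103
finger_force: 69.3
```

```bash
python3 - <<'E'
from h import *
err([.5767,-.2591,.111],RG)
E
```

```text
t 3.1 pos [ 0.5785 -0.259   0.1124] open mm 8.8 F [0.5 0.1 6.5] ff 69.3
 shift [-0.6 -1.7  1.4] turn [ 0.002   0.0001 -0.    ]
```

Gripped at about 9 mm. Now I draw it straight up.

>>> {"api": "send_rows", "payload": {
  "plan": [
    [2,[0,0,-5],[0,0,0]],
    [2,[0,0,-8],[0,0,0]],
    [2,[0,0,-12],[0,0,0]],
    [2,[0,0,-15],[0,0,0]],
    [2,[0,0,-20],[0,0,0]],
    [2,[0,0,-20],[0,0,0]],
    [2,[0,0,-25],[0,0,0]],
    [2,[0,0,-25],[0,0,0]],
    [2,[0,0,-20],[0,0,0]],
    [2,[0,0,0],[0,0,0]],
    [2,[0,0,0],[0,0,0]]
  ]
}}

```text
t: 4.2
tool_pos: [0.5777, -0.2587, 0.2618]
eef_rot: [0.794, 0.608, 0.0, 0.0]
contact_force: [-0.8, 0.5, -2.1]
opening: 0.107
finger_force: 68.3
```

```bash
python3 - <<'E'
from h import *
# seated TCP pose: tool y=+pocket x, tool z=-pocket z; grasp point at plate z~.110 -> TCP at .099
Rp=pockR(pp[2]).as_matrix(); RT=R.from_matrix(np.c_[-Rp[:,1]*-1*-1,Rp[:,0],-Rp[:,2]]); print(np.linalg.det(RT.as_matrix()),RT.as_matrix().round(3))
s=observe();q=R.from_quat(s["eef_rot"])
tgt=pockT(pp,[.06,0,.099+.04])[0]; print("pre pos",tgt.round(4))
err(tgt,RT)
# yaw-only intermediate
yaw=np.arctan2(Rp[1,0],Rp[0,0]); print("yaw of tool y",yaw)
RY=R.from_euler("z",yaw)*R.from_matrix(np.array([[0,1,0],[1,0,0],[0,0,-1.]]).T@np.eye(3)); RY=R.from_matrix(np.c_[[-np.sin(yaw),np.cos(yaw),0],[np.cos(yaw),np.sin(yaw),0],[0,0,-1]])
err(tgt,RY); print("tilt from RY",(RY.inv()*RT).as_rotvec())
E
```

```text
Traceback (most recent call last):
  File "scipy/spatial/transform/_rotation.pyx", line 1143, in scipy.spatial.transform._rotation.Rotation.from_matrix
ValueError: Non-positive determinant (left-handed or null coordinate frame) in rotation matrix 0: [[-9.83628149e-01 -1.47619436e-01 -1.03364242e-01]
 [ 1.80210057e-01 -8.05741009e-01 -5.64185928e-01]
 [-5.55111512e-17  5.73576436e-01 -8.19152044e-01]].
```

```bash
cat >> h.py <<'E'
def RT(pp=pp):
    P=pockR(pp[2]).as_matrix(); return R.from_matrix(np.c_[P[:,1],P[:,0],-P[:,2]])
yaw=np.arctan2(-np.cos(pp[2]),np.sin(pp[2]))
RY=R.from_matrix(np.c_[[-np.sin(yaw),np.cos(yaw),0],[np.cos(yaw),np.sin(yaw),0],[0,0,-1]])
E
python3 - <<'E'
from h import *
tgt=pockT(pp,[.06,0,.139])[0]; print("pre pos",tgt.round(4))
err(tgt,RT()); err(tgt,RY); print("tilt from RY",(RY.inv()*RT()).as_rotvec().round(4))
E
```

```text
pre pos [0.5421 0.2388 0.1823]
t 4.2 pos [ 0.5777 -0.2587  0.2618] open mm 9.1 F [-0.8  0.5 -2.1] ff 68.3
 shift [ 470.9 -164.5   79.3] turn [-0.492  -0.4537  1.437 ]
t 4.2 pos [ 0.5777 -0.2587  0.2618] open mm 9.1 F [-0.8  0.5 -2.1] ff 68.3
 shift [ 470.9 -164.5   79.3] turn [ 7.0000e-04 -6.0000e-04  1.4874e+00]
tilt from RY [-0.6109  0.     -0.    ]
```

>>> {"api": "send_rows", "payload": {
  "plan": [
    [2,[12,-4,0],[0,0,0]],
    [2,[25,-9,0],[0,0,0]],
    [2,[36,-12.5,0],[0,0,0]],
    [2,[36,-12.5,0],[0,0,0]],
    [2,[36,-12.5,0],[0,0,0]],
    [2,[36,-12.5,0],[0,0,0]],
    [2,[36,-12.5,0],[0,0,0]],
    [2,[36,-12.5,0],[0,0,0]],
    [2,[36,-12.5,0],[0,0,0]],
    [2,[36,-12.5,0],[0,0,0]],
    [2,[36,-12.5,0],[0,0,0]],
    [2,[36,-12.5,0],[0,0,0]],
    [2,[36,-12.5,0],[0,0,0]],
    [2,[25,-9,0],[0,0,0]],
    [2,[12,-4,0],[0,0,0]],
    [2,[0,0,0],[0,0,0.05]],
    [2,[0,0,0],[0,0,0.1]],
    [2,[0,0,0],[0,0,0.1]],
    [2,[0,0,0],[0,0,0.1]],
    [2,[0,0,0],[0,0,0.1]]
  ]
}}

```text
t: 6.2
tool_pos: [0.5424, 0.2366, 0.2606]
eef_rot: [0.911, 0.413, -0.001, 0.0]
contact_force: [0.2, -0.3, -0.4]
opening: 0.106
finger_force: 68.3
```

>>> {"api": "send_rows", "payload": {
  "plan": [
    [2,[0,0,0],[0,0,0.1]],
    [2,[0,0,0],[0,0,0.1]],
    [2,[0,0,0],[0,0,0.1]],
    [2,[0,0,0],[0,0,0.1]],
    [2,[0,0,0],[0,0,0.1]],
    [2,[0,0,0],[0,0,0.1]],
    [2,[0,0,0],[0,0,0.1]],
    [2,[0,0,0],[0,0,0.1]],
    [2,[0,0,0],[0,0,0.1]],
    [2,[0,0,0],[0,0,0.1]],
    [2,[0,0,0],[0,0,0.037]],
    [2,[0,0,0],[0,0,0]],
    [2,[0,0,0],[0,0,0]]
  ]
}}

```text
t: 7.5
tool_pos: [0.5426, 0.2371, 0.2609]
eef_rot: [0.996, -0.09, -0.0, 0.0]
contact_force: [0.7, -0.4, -1.1]
opening: 0.104
finger_force: 68.3
```

```bash
python3 - <<'E'
from h import *
tgt=pockT(pp,[.06,0,.139])[0]
err(tgt,RY); print(observe()["qpos"].round(2))
E
```

```text
t 7.5 pos [0.5426 0.2371 0.2609] open mm 8.9 F [ 0.7 -0.4 -1.1] ff 68.3
 shift [-0.7 -1.6 78.6] turn [0.0008 0.0006 0.0011]
[-0.7   0.37  0.28  1.64 -0.11  1.15 -2.15]
```

>>> {"api": "send_rows", "payload": {
  "plan": [
    [2,[0,0,0],[-0.061,0,0]],
    [2,[0,0,0],[-0.08,0,0]],
    [2,[0,0,0],[-0.08,0,0]],
    [2,[0,0,0],[-0.08,0,0]],
    [2,[0,0,0],[-0.08,0,0]],
    [2,[0,0,0],[-0.08,0,0]],
    [2,[0,0,0],[-0.08,0,0]],
    [2,[0,0,0],[-0.07,0,0]],
    [2,[0,0,0],[0,0,0]],
    [2,[0,0,0],[0,0,0]]
  ]
}}

```text
t: 8.5
tool_pos: [0.543, 0.2377, 0.2608]
eef_rot: [0.95, -0.086, -0.027, 0.299]
contact_force: [0.3, -1.2, -1.3]
opening: 0.107
finger_force: 68.4
```

```bash
python3 - <<'E'
from h import *
tgt=pockT(pp,[.04,0,.139])[0]
err(tgt,RT()); print(observe()["qpos"].round(2))
P=lambda T,L:pockR(pp[2]).apply(L)
s=observe();c=calibration("side")
q=R.from_quat(s["eef_rot"])
# plate model assuming TCP at plate z=.099
L=np.array([[.045,0,-.02],[-.045,0,-.02],[-.045,0,.1],[.045,0,.1]])*1.0; L[:,2]=[-.021,-.021,.099,.099]
W=q.apply(L)+s["tool_pos"];print(proj(c,W).round(1))
im=snapshot("side")[:,:,::-1].copy()
o=proj(c,W);k=4;x0,y0=int(o[:,0].mean())-90,int(o[:,1].mean())-65
im=cv2.resize(im[y0:y0+140,x0:x0+180],None,fx=k,fy=k,interpolation=cv2.INTER_CUBIC)
cv2.imwrite("pics/t0.png",im.copy())
cv2.polylines(im,[np.round((o-[x0,y0]+.5)*k*8).astype(int)],True,(0,0,255),1,cv2.LINE_AA,3)
cv2.imwrite("pics/t1.png",im);print(x0,y0)
E
```

```text
t 8.5 pos [0.543  0.2377 0.2608] open mm 9.1 F [ 0.3 -1.2 -1.3] ff 68.4
 shift [ -1.  -65.8  63.8] turn [-0.0009 -0.0001  0.0011]
[-0.93  0.65  0.37  1.36  0.2   1.6  -2.37]
[[285.4  58.7]
 [245.8  58.6]
 [246.5 112.1]
 [285.8 112. ]]
175 20
```

View pics/t1.png

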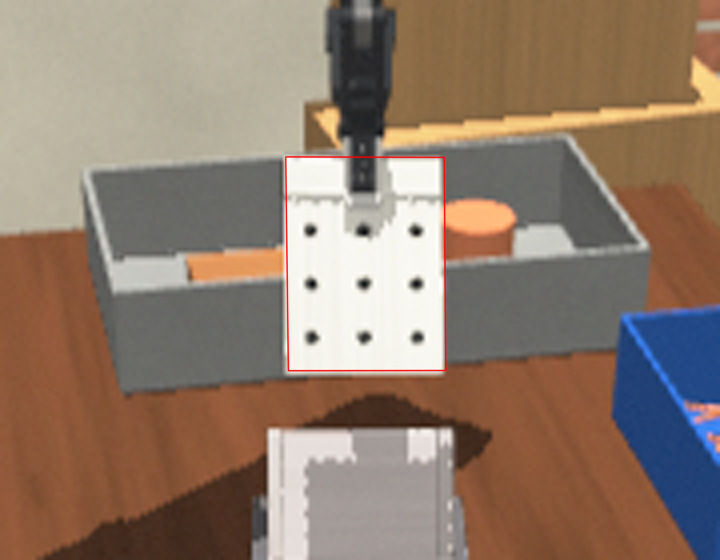

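The model outline (red) matches the held plate within about 0.5 px, with edges at columns 246–286 and the lower edge at row 113. The plate is square in the grip and can go toward the pocket.

>>> {"api": "send_rows", "payload": {
  "plan": [
    [2,[-0.5,-8,10],[0,0,0]],
    [2,[-0.5,-15,20],[0,0,0]],
    [2,[0,-15,20],[0,0,0]],
    [2,[0,-14,20],[0,0,0]],
    [2,[0,-14,14],[0,0,0]],
    [2,[0,0,0],[0,0,0]],
    [2,[0,0,0],[0,0,0]],
    [2,[0,0,0],[0,0,0]]
  ]
}}

```text
t: 9.35
tool_pos: [0.5437, 0.2437, 0.1559]
eef_rot: [0.95, -0.086, -0.026, 0.299]
contact_force: [-0.1, -0.3, -1.8]
opening: 0.098
finger_force: 68.4
```

```bash
cat > pre.py <<'E'
from h import *
err(pockT(pp,[.002,0,.1])[0],RT())
s=observe();q=R.from_quat(s["eef_rot"])
L=np.array([[.045,0,.1],[-.045,0,.1],[-.045,0,-.02],[.045,0,-.02]]);W=q.apply(L)+s["tool_pos"]
outs=[]
for n in("side","scene"):
    c=calibration(n);o=proj(c,W);k=4;im=snapshot(n)[:,:,::-1];x0,y0=(o.mean(0)-[50,65]).astype(int)
    im=cv2.resize(im[y0:y0+130,x0:x0+100],None,fx=k,fy=k,interpolation=cv2.INTER_CUBIC)
    for pl in(o,proj(c,pockT(pp,[[0,-.058,0],[0,.058,0],[0,.058,.08],[0,-.058,.08]]))):
        cv2.polylines(im,[np.round((pl-[x0,y0]+.5)*k*8).astype(int)],True,(0,0,255),1,cv2.LINE_AA,3)
    outs.append(im)
import sys;cv2.imwrite(f"pics/{sys.argv[1]}.png",np.hstack(outs))
E
python3 pre.py p1
```

```text
t 9.35 pos [0.5437 0.2437 0.1559] open mm 8.4 F [-0.1 -0.3 -1.8] ff 68.4
 shift [ -0.7 -38.6  20.4] turn [-0.0013 -0.0014 -0.0008]
```

View pics/p1.png

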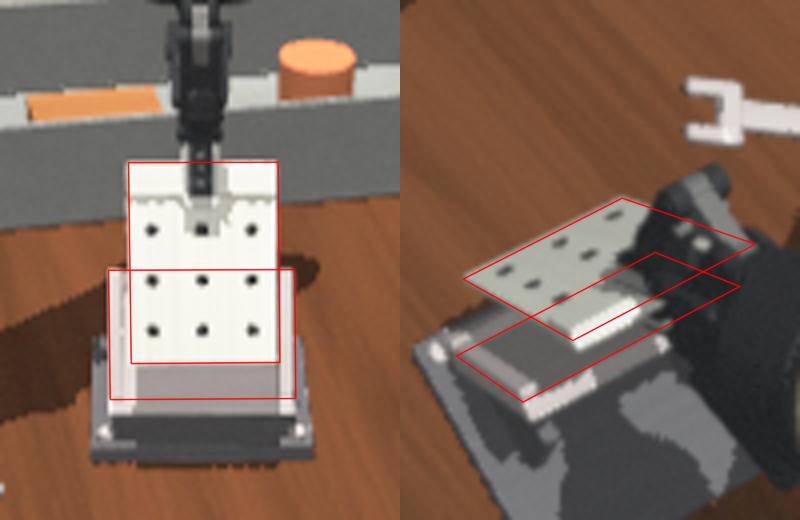

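Both views match the model: plate over the bed, side edges parallel to the rims, lower edge about 20 mm above the ledge. I close in to about 2 mm off the bed.

>>> {"api": "send_rows", "payload": {
  "plan": [
    [2,[-0.7,-8,2],[0,0,0]],
    [2,[0,-10,4],[0,0,0]],
    [2,[0,-9,4],[0,0,0]],
    [2,[0,-6,3],[0,0,0]],
    [2,[0,-3,2],[0,0,0]],
    [2,[0,0,0],[0,0,0]],
    [2,[0,0,0],[0,0,0]]
  ]
}}

```text
t: 10.15
tool_pos: [0.5462, 0.2641, 0.1218]
eef_rot: [0.95, -0.086, -0.027, 0.3]
contact_force: [-0.8, 0.9, -1.2]
opening: 0.105
finger_force: 68.4
```

```bash
cat > st.py <<'E'
from h import *
err(pockT(pp,[.002,0,.1])[0],RT()); s=observe()
print(" pocket-frame force",pockR(pp[2]).inv().apply(s["contact_force"]).round(1),"torque",s["torque"].round(2))
E
python3 st.py
```

```text
t 10.15 pos [0.5462 0.2641 0.1218] open mm 8.9 F [-0.8  0.9 -1.2] ff 68.4
 shift [ 0.5 -2.3  4.1] turn [ 0.0004 -0.0003 -0.    ]
 pocket-frame force [-1.3 -1.  -0.6] torque [ 0.8  -0.17  0.09]
```

Still in free space. Next come small steps down the slope to the ledge, then onto the bed.

>>> {"api": "send_rows", "payload": {
  "plan": [
    [2,[0.5,-0.5,1],[0,0,0]],
    [2,[0,-0.5,1],[0,0,0]],
    [2,[0,-0.5,1],[0,0,0]],
    [2,[0,0,0],[0,0,0]],
    [2,[0,0,0],[0,0,0]]
  ]
}}

```text
t: 10.65
tool_pos: [0.5464, 0.2637, 0.1184]
eef_rot: [0.95, -0.086, -0.027, 0.3]
contact_force: [0.2, 0.1, -1.0]
opening: 0.101
finger_force: 68.4
```

```bash
python3 st.py
```

```text
t 10.65 pos [0.5464 0.2637 0.1184] open mm 8.7 F [ 0.2  0.1 -1. ] ff 68.4
 shift [ 0.2 -0.6  1.2] turn [ 0.0001 -0.0003  0.0003]
 pocket-frame force [-0.7  0.2 -0.8] torque [ 0.75 -0.15 -0.  ]
```

>>> {"api": "send_rows", "payload": {
  "plan": [
    [2,[0,-0.3,0.8],[0,0,0]],
    [2,[0,-0.3,0.7],[0,0,0]],
    [2,[0,0,0],[0,0,0]],
    [2,[0,0,0],[0,0,0]]
  ]
}}

```text
t: 11.05
tool_pos: [0.5465, 0.2637, 0.1175]
eef_rot: [0.95, -0.086, -0.027, 0.299]
contact_force: [-1.4, 2.5, 5.0]
opening: 0.107
finger_force: 69.4
```

```bash
python3 st.py
```

```text
t 11.05 pos [0.5465 0.2637 0.1175] open mm 9.1 F [-1.4  2.5  5. ] ff 69.4
 shift [ 0.1 -0.1  0.4] turn [-0.0003 -0.0008  0.0002]
 pocket-frame force [ 1.1 -1.9  5.3] torque [ 0.22  0.21 -0.13]
```

The ledge carries about 6 N now. I press lightly onto the bed.

>>> {"api": "send_rows", "payload": {
  "plan": [
    [2,[0,-0.5,0.3],[0,0,0]],
    [2,[0,-0.5,0],[0,0,0]],
    [2,[0,0,0],[0,0,0]],
    [2,[0,0,0],[0,0,0]]
  ]
}}

```text
t: 11.45
tool_pos: [0.5465, 0.2637, 0.1174]
eef_rot: [0.95, -0.086, -0.027, 0.3]
contact_force: [-3.4, 0.4, 11.7]
opening: 0.1
finger_force: 70.0
```

```bash
python3 st.py
```

```text
t 11.45 pos [0.5465 0.2637 0.1174] open mm 8.5 F [-3.4  0.4 11.7] ff 70.0
 shift [ 0.2 -0.1  0.4] turn [ 0.0009 -0.0004 -0.0003]
 pocket-frame force [ 6.9 -3.4  9.4] torque [-0.62  0.6  -0.25]
```

On the bed and the ledge. I release to 24 mm and retract along the slope.

>>> {"api": "send_rows", "payload": {
  "plan": [
    [14,[0,0,0],[0,0,0]],
    [18,[0,0,0],[0,0,0]],
    [24,[0,0,0],[0,0,0]],
    [24,[0,0,0],[0,0,0]],
    [24,[0,0,0],[0,0,0]],
    [24,[0,0,-5],[0,0,0]],
    [24,[0,0,-10],[0,0,0]],
    [24,[0,0,-20],[0,0,0]],
    [24,[0,0,-25],[0,0,0]],
    [24,[0,0,-25],[0,0,0]],
    [24,[0,0,-15],[0,0,0]],
    [24,[0,0,0],[0,0,0]],
    [24,[0,0,0],[0,0,0]]
  ]
}}

```text
t: 12.75
tool_pos: [0.5568, 0.3205, 0.1978]
eef_rot: [0.95, -0.086, -0.027, 0.299]
contact_force: [-0.9, -0.5, -0.6]
opening: 0.282
finger_force: 0.0
```

```bash
cat > fin.py <<'E'
from h import *
s=observe();print(s["t"],s["contact_force"].round(1))
L=[[.002,-.045,0],[.002,.045,0],[.002,.045,.12],[.002,-.045,.12]]
outs=[]
for n in("side","scene"):
    c=calibration(n);o=proj(c,pockT(pp,L));k=4;im=snapshot(n)[:,:,::-1];x0,y0=(o.mean(0)-[50,60]).astype(int)
    im=cv2.resize(im[y0:y0+120,x0:x0+100],None,fx=k,fy=k,interpolation=cv2.INTER_CUBIC)
    cv2.polylines(im,[np.round((o-[x0,y0]+.5)*k*8).astype(int)],True,(0,0,255),1,cv2.LINE_AA,3)
    outs.append(im)
    if n=="side": im2=snapshot(n)[225:345,290:390,::-1]; outs.append(cv2.resize(im2,(400,480)))
cv2.imwrite("pics/fin.png",cv2.resize(np.hstack(outs),(800,320)))
cv2.imwrite("pics/fin2.png",outs[0])
E
python3 fin.py
```

```text
12.75 [-0.9 -0.5 -0.6]
```

View pics/fin.png

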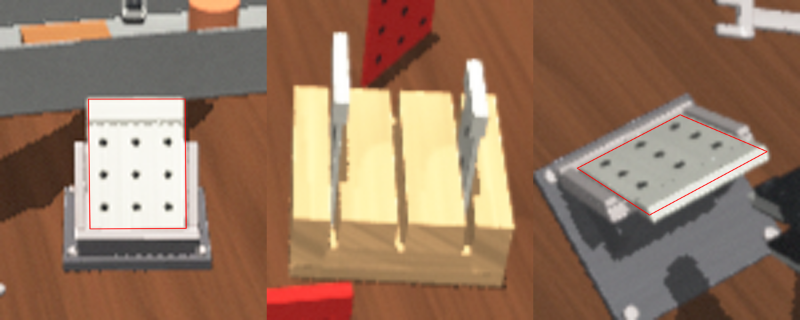

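The plate lies inside the rims on the predicted seated outline, within about 1 px in both views. The other two plates stand in their slots and the gripper is clear. I'm handing the job in.

```bash
python3 -c "
from rig import *
print(finish_job())"
```

```text
the job is handed in; nothing more can be done
None
```

I laid the wide plate in the stand's pocket, down on the ledge, and let go. It matches the seated position to about 1 px in both camera views, the two narrower plates still stand in the rack, and I handed the job in at about 13 s; no verdict came back.

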